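# Hang the key safe back on the display rack

### The job

The portable key safe standing on the bench is ready for stock: hang it by its shackle on the one empty hook of the wire display rack, keypad facing out towards you, and leave it hanging free and still. Leave the rest of the stock and everything else on the bench where it is.

Things in the scene. Friction and masses are not known exactly. Their poses are not given: they have to be found in the camera images.
- safe: Portable key safe to hang: dark steel box 40 thick (x) x 62 wide (y) x 115 mm high (z) with a U-shackle on top (179 mm overall), 0.33 to 0.6 kg, standing on the bench. Origin: centre of its underside; z up; the keypad front faces -x, roughly to the robot. Centre of mass about 60 mm up. The shackle bars a grip from straight above: hold the 62 mm sides, fingers coming slantwise from the front.
- safe_window (a point): Centre of the opening of the key safe's shackle, 142.5 mm above its origin; axes as the safe's. The shackle is a rigid 9 mm round bar in the safe's y-z plane (x = 0): legs at y = +-21 mm (33 mm clear between them), underside of its bow 170 mm above the origin, that is 55 mm above the box's top.
- hook_free: The one empty hook of the rack (fixed): a 7 mm round prong. Origin: on the prong's axis at its root in the plane of the wire grid, 310 mm above the bench; z up. The prong runs level along -x (out of the grid, towards the robot) for 85 mm, then its end bends up at 45 degrees. Which of the rack's three places is the empty one varies.
- hook_tip (a point): Centre of the round end of the upturned tip of the empty hook, 97 mm out from the grid (-x) and 12 mm above the prong's axis (metal reaches 3.5 mm further); axes as hook_free.
- hook_seat (a point): Point on the axis of the empty hook's prong 65 mm out from the grid: where the shackle may rest; axes as hook_free.
- rack: Fixed counter-top display rack: upright grid of steel wire 450 mm wide (y), 395 mm high, on two flat feet 200 mm long (along x) at y = +-150 mm. Origin: on the bench under the middle of the grid; -x is its front, where three like hooks stand out at y = -150, 0 and +150 mm.
- safe_b: A second key safe, same make, hanging by its shackle on another hook of the rack. Origin: centre of its underside. Leave alone.
- padlock_hung: Brass padlock hanging by its shackle on the remaining hook: body 26 x 56 x 46 mm, 97 mm high overall; origin: centre of its underside. Leave alone.
- padlock_bench: Steel padlock standing on the bench, 30 x 60 mm, 100 mm high overall; origin: centre of its underside. Leave alone.
- cylinder: Brass lock cylinder, 37 mm across, 34 mm high, standing on the bench; origin: centre of its underside. Leave alone.
- screwdriver: Screwdriver lying on the bench, about 200 mm long; origin: under its middle. Leave alone.
- stock_box: Small closed carton 75 x 115 x 42 mm on the bench; origin: centre of its underside. Leave alone.
- lube_can: White spray can, 52 mm across, 160 mm high, standing at the right rear; origin: centre of its underside. Leave alone.
- knob_set: Brass door knob on its rose, 64 mm across, 60 mm high, behind the rack; origin: centre of its underside. Leave alone.
Mind the look-alikes: they are no part of the job. Leave any green look-alike of the safe alone.

How it is judged:
At the end, for the whole second after the job is handed in: The empty hook's prong passes through the key safe's shackle, its tip on the keypad side, and carries the safe: underside over 60 mm above the bench, upright within 20 degrees, released and still (sway below 80 mm/s and 0.8 rad/s) (x of hook_tip in the frame of safe below -0.006 m and x of hook_free in the frame of safe above 0.006 m and y of hook_seat in the frame of safe between -0.022 and 0.022 m and z of hook_seat in the frame of safe between 0.115 and 0.185 m and contact force between safe and hook_free above 1.5 N and height (world z) of safe above 0.06 m and angle between safe's own z axis and vertical below 0.35 rad and linear speed of safe below 0.08 m/s and angular speed of safe below 0.8 rad/s); the robot touches nothing.
It fails at once if the stock already hanging on the rack is moved by more than 50 mm (distance of any of safe_b, padlock_hung from where it was at the start of the episode above 0.05 m).
It fails at once if something else on the bench is moved by more than 50 mm (distance of any of padlock_bench, cylinder, screwdriver, stock_box, lube_can, knob_set from where it was at the start of the episode above 0.05 m).
It also fails if it takes over 67 s, if anything falls off the work surface, if the arm or the gripper's body presses on something with over 40 N, if the wrist force passes 120 N, or if a joint passes its speed limit or range.

### The arm

A 6-joint arm with a two-finger parallel gripper is mounted at the origin on the work surface. World frame = base frame: x ahead of the robot, y to its left, z up, the work surface at z = 0. Lengths are in m, angles in rad, forces in N, time in s.
With the tool pointing down it reaches from about 0.4 to 0.825 m from the base axis. Payload 7 kg.
Tool frame: the origin (TCP) lies at the very end of the fingers, on their centre line; the grasp point (between the pads) lies 19 mm behind it; z points along the fingers, y is the line along which they close (so a half turn about z gives the same grasp; the last joint's range is limited). The gripper opens to 88 mm and grips with 3 to 60 N. Pads are 19 mm wide; open, the fingers measure 130 mm over their backs; the gripper's body (78 mm by 193 mm) begins 47 mm behind the grasp point.
Start: joints at [1.441, 0.359, 0.012, 0, -1.224, -0.288], TCP at [0.274, 0.617, 0.227] pointing down, gripper open.
Joint ranges: [-3.07, 3.07], [-1.43, 2.12], [-1.02, 1.25], [-3.03, 1.67], [-3.05, -0], [-3.03, 3.03]. Speed limits (rad/s): [2.39, 2.39, 3.01, 3.14, 3.14, 3.14].

### API

Orientations are given as [roll, pitch, yaw] about the fixed x, y, z axes, in that order (R = Rz(yaw) Ry(pitch) Rx(roll)).
In Python, from station import * gives the robot as it stands.
- The arm moves only by the tool servo_tool, never from a script. Its argument "moves" is a list of rows, each an object of numbers: "jaw": the opening, from 0 (shut) to 1 (fully open); "dx", "dy", "dz": the shift along the world's x, y, z in m; "roll": the turn about the world's z in degrees. A call has exactly 10 rows; each row shifts and turns the commanded pose from where the row before left it; what a row does not reach is not made up. A row lasts 1/8 s, in which the tool goes at most 62.5 mm and 10.7 degrees, less where a joint would pass 70% of its speed; a pose out of reach is approached as far as the arm can. A call with a gripper value outside its range is refused whole. The fingers move at their own pace and stop on an object; "newtons" is the grip in N (left out, the last holds). Time passes only in rows, so rows that do not move let the fingers close, or fill a call up. It gives the time, the measured TCP pose, the force, the opening and the grip force at its end, in the units of the state.
- get_state(): the state, without advancing time (a new reading comes with each control period).
- grab_frame(name): name is "scene" or "top" or "wrist"; returns (picture, depth): 420x560x3 uint8, red, green, blue; 420x560 float32, m along the optical axis (not along the pixel's ray), 0 where there is no reading.
- calibration(name): a dict with "intrinsics" (3x3 intrinsics, pixels), "R" (3x3) and "t" (3): a world point X has camera coordinates R X + t. Camera axes: x right, y down, z forward; pixel columns grow to the right and rows downward; lengths in m; the calibration is good to about 2 mm. The wrist camera is an equidistant fisheye: a pixel r from the principal point sees the ray r / f radians off the axis. A picture is of the moment at which its call begins: read the wrist's pose just before it. calibration takes no time and is no camera call; for the wrist camera it gives the pose at the moment of the call.
- job_done(): hands the job in; it is judged then, once.
The state is a dict: "t": time; "q": joint angles; "qd": joint speeds; "joint_efforts": joint torques, N m; "eef_pos": TCP position; "ee_rot": TCP orientation; "force": force on the tool from outside, world axes, zero at the start; "moment": the same for the moment, N m; "width": finger opening in m; "gripper_force": force on a finger pad.
Only numpy, scipy, OpenCV 4.12 (cv2) and the standard library are available. Lean on these libraries where they do the work, as an engineer would, in place of code of your own. Each camera call takes 0.05 s, during which the arm holds its last target. There are 200 camera calls.

## Working session

There is one attempt and no reset: what is moved stays moved. The work goes in short steps, Python scripts to look and compute and a tool call to move; the robot and the scene stay as the last step left them, time stands still between calls to the robot, and variables do not carry over. Pictures are saved under pics/ and viewed, at most 10 in all, crops included, and the job is handed in when it is done.

Besides the shell and the picture viewer there is one more tool, called after "Emit:" as name([rows], argument=value, ...), one row to a line, values as JSON. servo_tool: Moves the arm, as the interface text tells. Its arguments: {"type":"object","properties":{"moves":{"type":"array","items":{"type":"object","properties":{"jaw":{"type":"number"},"dx":{"type":"number"},"dy":{"type":"number"},"dz":{"type":"number"},"roll":{"type":"number"}}}},"newtons":{"type":"number"}},"required":["moves"]}

```bash
mkdir -p pics; cat > h.py <<'E'
from station import *
import numpy as np, cv2
def cloud(n):
    c=calibration(n); im,d=grab_frame(n)
    K=np.array(c["intrinsics"]);R=np.array(c["R"]);t=np.array(c["t"])
    v,u=np.mgrid[:420,:560]
    p=np.stack([(u-K[0,2])/K[0,0]*d,(v-K[1,2])/K[1,1]*d,d],-1)
    return im,d,(p-t)@R
E
python3 - <<'E'
from h import *
for n in("scene","top"):
    im,d,P=cloud(n); np.savez(n,im=im,d=d,P=P)
    cv2.imwrite(f"pics/{n}0.png",im[...,::-1])
    c=calibration(n); print(n,c)
s=get_state();print(s)
E
```

```text
scene {'intrinsics': array([[434.72136413,   0.        , 282.19234365],
       [  0.        , 434.72136413, 210.62956676],
       [  0.        ,   0.        ,   1.        ]]), 'R': array([[ 0.74048972,  0.67192943,  0.0136317 ],
       [ 0.56974186, -0.61685883, -0.54302798],
       [-0.35646765,  0.40987319, -0.83960395]]), 't': array([-0.38963211, -0.22225075,  1.443135  ])}
top {'intrinsics': array([[394.77779197,   0.        , 286.51846073],
       [  0.        , 394.77779197, 210.32525715],
       [  0.        ,   0.        ,   1.        ]]), 'R': array([[-0.00997214, -0.99986683,  0.01291849],
       [-0.99689592,  0.00893186, -0.07822236],
       [ 0.07809656, -0.01365843, -0.99685223]]), 't': array([-0.02165998,  0.5988232 ,  0.98831283])}
{'t': 0.1, 'q': array([ 1.44106887e+00,  3.59302917e-01,  1.11641387e-02, -2.98110353e-04,
       -1.22410963e+00, -2.88126161e-01]), 'qd': array([ 0.00121728,  0.00036755,  0.00195326,  0.00110857, -0.00099444,
       -0.00029936]), 'joint_efforts': array([-1.60397856e-03, -5.84162235e+01,  2.93747860e+01,  7.01541960e+00,
        1.01500683e-02, -4.83405665e-05]), 'eef_pos': array([0.27375004, 0.61652266, 0.22573219]), 'ee_rot': array([ 3.14012079e+00, -1.43946616e-04, -4.17955012e-01]), 'force': array([0.37529663, 0.11861353, 0.58165609]), 'moment': array([-0.00694455, -0.00039875, -0.03078722]), 'gripper_force': 0.0, 'width': 0.08769163164409213}
```

View pics/scene0.png

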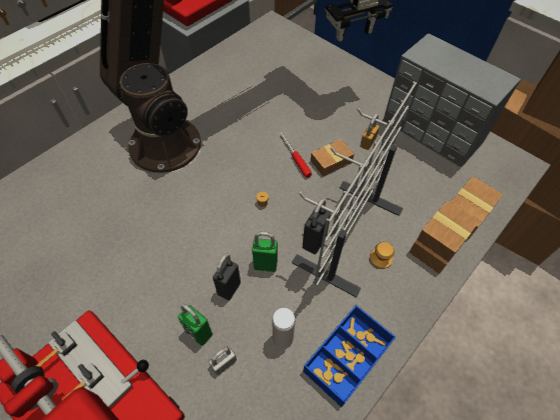

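View pics/top0.png

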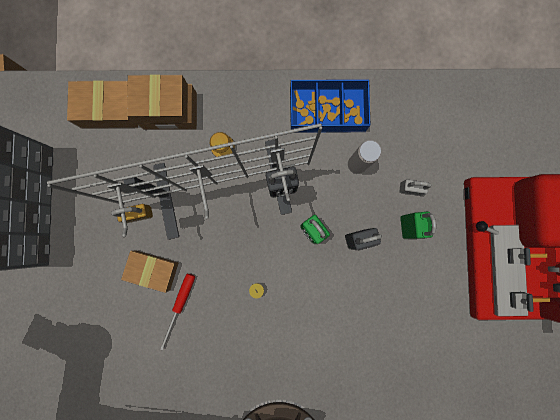

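The scene picture shows the dark safe at about (227,275), with green look-alikes at (265,250) and (195,325). safe_b hangs at (316,228), the padlock at (370,133), and the middle hook is empty at about (320,200).

In the top view the safe is at (365,238), the empty hook runs from (203,170) to (205,215), and green look-alikes stand at (315,230) and (418,225).

The moves keep the tool vertical, so I'll grip the shackle legs from outside, with the fingertips just above the box top.

```bash
python3 - <<'E'
from h import *
D={n:np.load(n+".npz") for n in("scene","top")}
box={"scene":(205,245,250,305),"top":(335,395,215,262)}
def fit(q):
    q=q[:,:2].astype(np.float32); (c,s,a)=cv2.minAreaRect(q); b=cv2.boxPoints((c,s,a)); return np.round(c,4),np.round(s,4),round(a,1)
for n,f in D.items():
    P=f["P"];im=f["im"];u0,u1,v0,v1=box[n]
    m=np.zeros((420,560),bool);m[v0:v1,u0:u1]=1
    q=P[m&(f["d"]>0)]
    top=q[(q[:,2]>.106)&(q[:,2]<.124)];sh=q[(q[:,2]>.13)&(q[:,2]<.2)]
    print(n,"box top",len(top),np.median(top[:,2]),fit(top)," sh",len(sh),fit(sh),"zmax",np.percentile(sh[:,2],[50,90,99]))
    w=np.linalg.eigh(np.cov(sh[:,:2].T))[1][:,1];print(" shackle dir deg",np.degrees(np.arctan2(w[1],w[0])),sh.mean(0))
    g=(im[...,1]>1.6*im[...,0])&(im[...,1]>1.6*im[...,2])&(f["d"]>0)
    k,l,st,_=cv2.connectedComponentsWithStats(g.astype(np.uint8))
    for i in range(1,k):
        if st[i,4]>100:
            r=P[l==i]; print(" green",fit(r),r[:,2].max(), r.min(0)[:2],r.max(0)[:2])
# hook & rack
for n,(u0,u1,v0,v1) in {"top":(190,216,165,222),"scene":(298,345,188,220)}.items():
    f=D[n];q=f["P"][v0:v1,u0:u1].reshape(-1,3);q=q[(q[:,2]>.285)&(q[:,2]<.345)]
    w,V=np.linalg.eigh(np.cov(q[:,:2].T));d=V[:,1];d*=np.sign(d[0])
    s=(q[:,:2]-q[:,:2].mean(0))@d
    print(n,len(q),"dir",np.degrees(np.arctan2(d[1],d[0])),np.sqrt(w))
    for lo in np.arange(s.min(),s.max(),.01):
        k=(s>=lo)&(s<lo+.01)
        if k.any(): print("  ",np.round(q[k].mean(0),4),round(q[k,2].max(),4),k.sum())
# grid: top bar points z>.37
for n in D:
    P=D[n]["P"];k=(P[...,2]>.375)&(P[...,2]<.41)&(P[...,0]>.4)&(P[...,0]<.9)&(abs(P[...,1])<.6)
    q=P[k];
    l=cv2.fitLine(q[:,:2].astype(np.float32),cv2.DIST_HUBER,0,.01,.01).ravel();print(n,len(q),l,np.degrees(np.arctan2(l[1],l[0])),q.min(0),q.max(0))
E
```

```text
scene box top 325 0.1147774768618985 (array([ 0.5274, -0.2124]), array([0.0396, 0.0622]), 14.2)  sh 118 (array([ 0.5276, -0.2142]), array([0.0091, 0.0485]), 15.0) zmax [0.16880582 0.17894387 0.18064668]
 shackle dir deg 103.13482006364691 [ 0.52904865 -0.21575238  0.16314615]
 green (array([ 0.5337, -0.0816]), array([0.0621, 0.0944]), 46.1) 0.14765762034114624 [ 0.47820875 -0.12783251] [ 0.58585038 -0.0661735 ]
 green (array([ 0.5415, -0.3501]), array([0.0971, 0.0406]), 4.3) 0.16525218037266493 [ 0.49362148 -0.36991458] [ 0.59051621 -0.32735928]
top box top 361 0.11454286025772589 (array([ 0.5236, -0.2111]), array([0.0409, 0.0625]), 14.4)  sh 102 (array([ 0.524 , -0.2103]), array([0.0089, 0.0503]), 14.2) zmax [0.17409692 0.17980809 0.18123479]
 shackle dir deg 104.27790187175034 [ 0.52335251 -0.20630144  0.17012271]
 green (array([ 0.5555, -0.3439]), array([0.0596, 0.0406]), 1.7) 0.17457367829002143 [ 0.52611649 -0.36496614] [ 0.58500563 -0.32304498]
 green (array([ 0.5469, -0.0929]), array([0.0604, 0.0404]), 36.0) 0.176545888674995 [ 0.51480885 -0.12455741] [ 0.58007893 -0.06205016]
[... 518 characters left out ...]
-0.0275  0.322 ] 0.3255 18
   [ 0.6105 -0.0259  0.3135] 0.3195 17
   [ 0.6206 -0.0236  0.3117] 0.3154 14
   [ 0.6307 -0.0215  0.312 ] 0.3151 15
   [ 0.6433 -0.0248  0.313 ] 0.3223 28
   [ 0.6498 -0.023   0.31  ] 0.3234 98
   [ 0.6596 -0.0152  0.312 ] 0.3144 15
   [ 0.6698 -0.0136  0.3128] 0.3153 14
   [ 0.6763 -0.0117  0.3121] 0.3135 6
   [ 0.6911 -0.0131  0.32  ] 0.3439 48
   [ 0.6975 -0.0097  0.324 ] 0.3423 40
scene 514 [ 0.20409258 -0.9789516   0.6734965   0.10691756] -78.22361 [ 0.6141281  -0.08422146  0.3760925 ] [0.71502408 0.36240924 0.40092985]
top 1134 [ 0.20577124 -0.97860014  0.6615947   0.14761606] -78.12534 [ 0.61093668 -0.08118771  0.37500392] [0.71166523 0.3627024  0.40097761]
```

Emit:
servo_tool([
  {"dx":0.011,"dy":-0.037,"dz":0.004,"roll":-10,"jaw":1},
  {"dx":0.011,"dy":-0.037,"dz":0.004,"roll":-10,"jaw":1},
  {"dx":0.011,"dy":-0.037,"dz":0.004,"roll":-10,"jaw":1},
  {"dx":0.011,"dy":-0.037,"dz":0.004,"roll":-10,"jaw":1},
  {"dx":0.011,"dy":-0.037,"dz":0.004,"roll":-10,"jaw":1},
  {"dx":0.011,"dy":-0.037,"dz":0.004,"roll":-10,"jaw":1},
  {"dx":0.011,"dy":-0.037,"dz":0.004,"roll":-10,"jaw":1},
  {"dx":0.011,"dy":-0.037,"dz":0.004,"roll":-10,"jaw":1},
  {"dx":0.011,"dy":-0.037,"dz":0.004,"roll":-10,"jaw":1},
  {"dx":0.011,"dy":-0.037,"dz":0.004,"roll":-10,"jaw":1},
], newtons=40)

```text
t: 1.35
eef_pos: [0.3839, 0.2455, 0.2665]
ee_rot: [3.141, -0.0, -2.169]
force: [0.3, 0.3, -0.3]
width: 0.0877
gripper_force: 0.0
```

Emit:
servo_tool([
  {"dx":0.006,"dy":-0.046,"roll":-4.15,"jaw":0.85},
  {"dx":0.006,"dy":-0.046,"roll":-4.15,"jaw":0.85},
  {"dx":0.006,"dy":-0.046,"roll":-4.15,"jaw":0.85},
  {"dx":0.006,"dy":-0.046,"roll":-4.15,"jaw":0.85},
  {"dx":0.006,"dy":-0.046,"roll":-4.15,"jaw":0.85},
  {"dx":0.006,"dy":-0.046,"roll":-4.15,"jaw":0.85},
  {"dx":0.006,"dy":-0.046,"roll":-4.15,"jaw":0.85},
  {"dx":0.006,"dy":-0.046,"roll":-4.15,"jaw":0.85},
  {"dx":0.006,"dy":-0.046,"roll":-4.15,"jaw":0.85},
  {"dx":0.02,"dy":0,"roll":-4.15,"jaw":0.85},
])

```text
$.moves[0]: bad value
```

Emit:
servo_tool([
  {"dx":0.02,"dy":-0.01,"jaw":0.85},
  {"dx":0.02,"dy":-0.01,"jaw":0.85},
  {"dx":0.02,"dy":-0.01,"jaw":0.85},
  {"dx":0.005,"dy":-0.01,"jaw":0.85},
  {"dx":0.0,"jaw":0.85},
  {"jaw":0.85},
  {"jaw":0.85},
  {"jaw":0.85},
  {"jaw":0.85},
  {"jaw":0.85},
])

```text
$.moves[0]: bad value
```

Emit:
servo_tool([
  {"dx":0.006,"dy":-0.046,"dz":0,"roll":-4.2,"jaw":0.85},
  {"dx":0.006,"dy":-0.046,"dz":0,"roll":-4.2,"jaw":0.85},
  {"dx":0.006,"dy":-0.046,"dz":0,"roll":-4.2,"jaw":0.85},
  {"dx":0.006,"dy":-0.046,"dz":0,"roll":-4.2,"jaw":0.85},
  {"dx":0.006,"dy":-0.046,"dz":0,"roll":-4.2,"jaw":0.85},
  {"dx":0.006,"dy":-0.046,"dz":0,"roll":-4.2,"jaw":0.85},
  {"dx":0.006,"dy":-0.046,"dz":0,"roll":-4.2,"jaw":0.85},
  {"dx":0.006,"dy":-0.046,"dz":0,"roll":-4.2,"jaw":0.85},
  {"dx":0.006,"dy":-0.046,"dz":0,"roll":-4.2,"jaw":0.85},
  {"dx":0.02,"dy":-0.02,"dz":0,"roll":-4.2,"jaw":0.85},
])

```text
t: 2.6
eef_pos: [0.4572, -0.1892, 0.2665]
ee_rot: [3.141, -0.0, -2.901]
force: [-0.1, 0.7, -0.1]
width: 0.0745
gripper_force: 0.0
```

Emit:
servo_tool([
  {"dx":0.03,"dy":-0.01,"dz":0,"roll":0.4,"jaw":0.85},
  {"dx":0.03,"dy":-0.01,"dz":0,"roll":0,"jaw":0.85},
  {"dx":0.008,"dy":-0.0025,"dz":0,"roll":0,"jaw":0.85},
  {"dx":0,"dy":0,"dz":0,"roll":0,"jaw":0.85},
  {"dx":0,"dy":0,"dz":0,"roll":0,"jaw":0.85},
  {"dx":0,"dy":0,"dz":0,"roll":0,"jaw":0.85},
  {"dx":0,"dy":0,"dz":0,"roll":0,"jaw":0.85},
  {"dx":0,"dy":0,"dz":0,"roll":0,"jaw":0.85},
  {"dx":0,"dy":0,"dz":0,"roll":0,"jaw":0.85},
  {"dx":0,"dy":0,"dz":0,"roll":0,"jaw":0.85},
])

```text
t: 3.85
eef_pos: [0.5259, -0.2096, 0.2666]
ee_rot: [3.142, 0.0, -2.889]
force: [-1.3, -0.8, 0.5]
width: 0.0739
gripper_force: 0.0
```

```bash
cat >> h.py <<'E'
def wcloud():
    c=calibration("wrist"); im,d=grab_frame("wrist")
    K=np.array(c["intrinsics"]);R=np.array(c["R"]);t=np.array(c["t"])
    v,u=np.mgrid[:420,:560]
    a=(u-K[0,2])/K[0,0];b=(v-K[1,2])/K[1,1];r=np.hypot(a,b)+1e-9
    k=np.tan(np.minimum(r,1.5))/r*d
    return im,d,(np.stack([a*k,b*k,d],-1)-t)@R
E
python3 - <<'E'
from h import *
im,d,P=wcloud(); cv2.imwrite("pics/w1.png",im[...,::-1])
s=get_state();print(s["eef_pos"],s["ee_rot"])
k=(d>0)&(np.hypot(P[...,0]-.5255,P[...,1]+.2118)<.05)
for lo,hi in((.106,.124),(.135,.19)):
    q=P[k&(P[...,2]>lo)&(P[...,2]<hi)];print(len(q),cv2.minAreaRect(q[:,:2].astype(np.float32)),np.median(q,0),q[:,2].max())
E
```

```text
[ 0.52589521 -0.20957542  0.26655709] [ 3.14157743e+00 -1.06636223e-05 -2.88919870e+00]
1793 ((0.5245129466056824, -0.21261227130889893), (0.03912033885717392, 0.062179647386074066), 14.2130126953125) [ 0.5184284  -0.21365068  0.11265068] 0.1238235538490237
742 ((0.525031328201294, -0.21229331195354462), (0.009262213483452797, 0.04995400086045265), 14.301349639892578) [ 0.52435572 -0.21264136  0.17159751] 0.17814430644547127
```

View pics/w1.png

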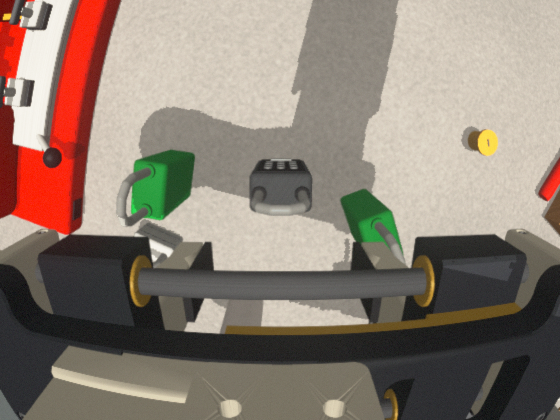

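The wrist view has the safe at (281,188), keypad towards the robot, and the fingers straddle it. Going down now.

Emit:
servo_tool([
  {"dx":-0.001,"dy":-0.003,"dz":-0.02,"roll":-0.2,"jaw":0.85},
  {"dx":0,"dy":0,"dz":-0.025,"roll":0,"jaw":0.85},
  {"dx":0,"dy":0,"dz":-0.025,"roll":0,"jaw":0.85},
  {"dx":0,"dy":0,"dz":-0.025,"roll":0,"jaw":0.85},
  {"dx":0,"dy":0,"dz":-0.015,"roll":0,"jaw":0.85},
  {"dx":0,"dy":0,"dz":-0.015,"roll":0,"jaw":0.85},
  {"dx":0,"dy":0,"dz":-0.01,"roll":0,"jaw":0.85},
  {"dx":0,"dy":0,"dz":-0.006,"roll":0,"jaw":0.85},
  {"dx":0,"dy":0,"dz":-0.005,"roll":0,"jaw":0.85},
  {"dx":0,"dy":0,"dz":0,"roll":0,"jaw":0.85},
])

```text
t: 5.15
eef_pos: [0.5249, -0.2126, 0.1205]
ee_rot: [3.142, -0.0, -2.893]
force: [-0.1, -0.0, 0.3]
width: 0.0745
gripper_force: 0.0
```

Emit:
servo_tool([
  {"dx":0,"dy":0,"dz":0,"roll":0,"jaw":0.7},
  {"dx":0,"dy":0,"dz":0,"roll":0,"jaw":0.65},
  {"dx":0,"dy":0,"dz":0,"roll":0,"jaw":0.6},
  {"dx":0,"dy":0,"dz":0,"roll":0,"jaw":0.55},
  {"dx":0,"dy":0,"dz":0,"roll":0,"jaw":0.5},
  {"dx":0,"dy":0,"dz":0,"roll":0,"jaw":0.45},
  {"dx":0,"dy":0,"dz":0,"roll":0,"jaw":0.4},
  {"dx":0,"dy":0,"dz":0,"roll":0,"jaw":0.3},
  {"dx":0,"dy":0,"dz":0,"roll":0,"jaw":0.3},
  {"dx":0,"dy":0,"dz":0,"roll":0,"jaw":0.3},
], newtons=45)

```text
t: 6.4
eef_pos: [0.525, -0.2125, 0.1207]
ee_rot: [3.142, 0.0, -2.893]
force: [-1.0, 5.1, 4.9]
width: 0.05
gripper_force: 45.0
```

Emit:
servo_tool([
  {"dx":0,"dy":0,"dz":0.003,"roll":0,"jaw":0.3},
  {"dx":0,"dy":0,"dz":0.008,"roll":0,"jaw":0.3},
  {"dx":0,"dy":0,"dz":0.015,"roll":0,"jaw":0.3},
  {"dx":0,"dy":0,"dz":0.022,"roll":0,"jaw":0.3},
  {"dx":0,"dy":0,"dz":0.022,"roll":0,"jaw":0.3},
  {"dx":-0.005,"dy":0,"dz":0.025,"roll":0,"jaw":0.3},
  {"dx":-0.01,"dy":0,"dz":0.025,"roll":0,"jaw":0.3},
  {"dx":-0.015,"dy":0,"dz":0.025,"roll":0,"jaw":0.3},
  {"dx":-0.015,"dy":0,"dz":0.02,"roll":0,"jaw":0.3},
  {"dx":-0.01,"dy":0,"dz":0.01,"roll":0,"jaw":0.3},
])

```text
t: 7.65
eef_pos: [0.4695, -0.2128, 0.2976]
ee_rot: [-3.141, 0.002, -2.893]
force: [0.6, -0.7, -4.8]
width: 0.05
gripper_force: 45.0
```

```bash
python3 - <<'E'
from h import *
im,d,P=cloud("scene")
s=get_state();p=s["eef_pos"];print(p,s["width"],s["force"])
cv2.imwrite("pics/s2.png",im[60:360,100:500,::-1])
k=(d>0)&(np.hypot(P[...,0]-p[0],P[...,1]-p[1])<.06)
q=P[k&(P[...,2]<p[2]-.02)&(P[...,2]>.13)];print(len(q),q.min(0),q.max(0))
E
```

```text
[ 0.46877552 -0.21288641  0.29835656] 0.050158324835099376 [-1.73983984  0.03859307 -3.81739685]
636 [ 0.46110324 -0.24755147  0.17832973] [ 0.49870386 -0.17937013  0.27822496]
```

View pics/s2.png

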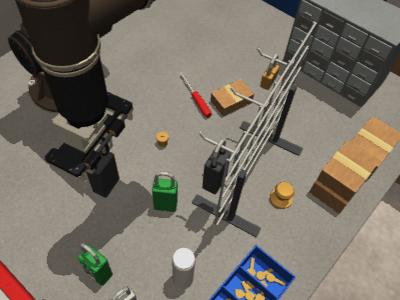

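The safe hangs upright in the grip at (103,175). The empty hook is at about (238,98) in this crop.

Emit:
servo_tool([
  {"dx":0,"dy":0.01,"dz":0,"roll":0,"jaw":0.3},
  {"dx":0,"dy":0.025,"dz":0,"roll":-0.5,"jaw":0.3},
  {"dx":0,"dy":0.04,"dz":0,"roll":-0.5,"jaw":0.3},
  {"dx":0,"dy":0.045,"dz":0,"roll":-0.5,"jaw":0.3},
  {"dx":0,"dy":0.045,"dz":0,"roll":-0.5,"jaw":0.3},
  {"dx":0,"dy":0.045,"dz":0,"roll":-0.5,"jaw":0.3},
  {"dx":0,"dy":0.045,"dz":0,"roll":0,"jaw":0.3},
  {"dx":0,"dy":0.035,"dz":0,"roll":0,"jaw":0.3},
  {"dx":0,"dy":0.02,"dz":0,"roll":0,"jaw":0.3},
  {"dx":0,"dy":0.008,"dz":0,"roll":0,"jaw":0.3},
])

```text
t: 8.95
eef_pos: [0.4695, 0.1069, 0.2945]
ee_rot: [-3.141, -0.002, -2.935]
force: [0.5, -0.6, -5.4]
width: 0.0501
gripper_force: 45.0
```

```bash
python3 - <<'E'
from h import *
s=get_state();p=s["eef_pos"];print(p,s["ee_rot"],s["width"])
V=np.array([.979,.204])
for n in("wrist","scene","top"):
    im,d,P=wcloud() if n=="wrist" else cloud(n)
    if n=="wrist": cv2.imwrite("pics/w3.png",im[...,::-1])
    # hook: band about expected line
    r=P[...,:2]-np.array([.600,.128]); s_=r@V; l=r@np.array([-V[1],V[0]])
    k=(d>0)&(abs(l)<.02)&(s_>-.045)&(s_<.045)&(P[...,2]>.295)&(P[...,2]<.335)
    q=P[k]
    if len(q)>10: print(n,len(q),"lat",np.median(l[k]),"first s",s_[k].min(),np.median(q[:,2]),"slope",np.polyfit(s_[k],l[k],1))
    k=(d>0)&(np.hypot(P[...,0]-p[0],P[...,1]-p[1])<.055)&(P[...,2]<p[2]-.02)&(P[...,2]>.13)
    q=P[k]
    if len(q)>10: print(" safe",len(q),q.min(0),q.max(0))
E
```

```text
[0.46953605 0.10693926 0.29449851] [-3.14118532e+00 -1.74311673e-03 -2.93455292e+00] 0.05006244923335442
 safe 2570 [0.44331471 0.07359025 0.17684665] [0.45815661 0.13166393 0.27449755]
scene 107 lat -0.003028929008111019 first s -0.03626613343833417 0.31272974355042654 slope [ 0.00526884 -0.00287785]
 safe 534 [0.45877015 0.07108458 0.17401935] [0.49757492 0.13734366 0.27437874]
top 176 lat -0.00019636455388467977 first s -0.03851888026942615 0.3133246008821254 slope [ 5.13516557e-03 -5.79884387e-05]
```

View pics/w3.png

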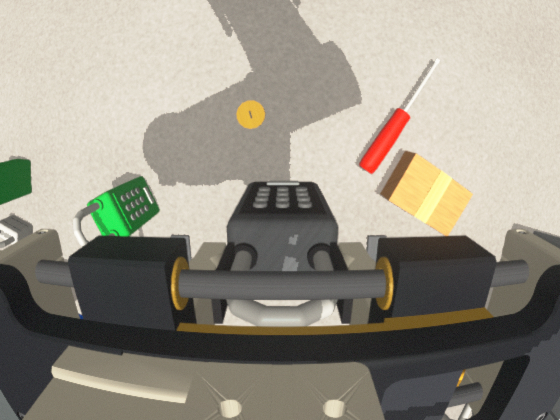

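Emit:
servo_tool([
  {"dx":0.0015,"dy":-0.0073,"dz":0,"roll":0,"jaw":0.3},
  {"dx":0.008,"dy":0.0017,"dz":0,"roll":0,"jaw":0.3},
  {"dx":0.008,"dy":0.0017,"dz":0,"roll":0,"jaw":0.3},
  {"dx":0.008,"dy":0.0017,"dz":0,"roll":0,"jaw":0.3},
  {"dx":0.008,"dy":0.0017,"dz":0,"roll":0,"jaw":0.3},
  {"dx":0.008,"dy":0.0017,"dz":0,"roll":0,"jaw":0.3},
  {"dx":0.008,"dy":0.0017,"dz":0,"roll":0,"jaw":0.3},
  {"dx":0.008,"dy":0.0017,"dz":0,"roll":0,"jaw":0.3},
  {"dx":0.008,"dy":0.0017,"dz":0,"roll":0,"jaw":0.3},
  {"dx":0,"dy":0,"dz":0,"roll":0,"jaw":0.3},
])

```text
t: 10.35
eef_pos: [0.5359, 0.1118, 0.2953]
ee_rot: [-3.141, -0.0, -2.937]
force: [-0.3, -0.4, -5.3]
width: 0.0503
gripper_force: 45.0
```

Emit:
servo_tool([
  {"dx":0.0065,"dy":0.0014,"dz":0,"roll":0,"jaw":0.3},
  {"dx":0.0065,"dy":0.0014,"dz":0,"roll":0,"jaw":0.3},
  {"dx":0.0065,"dy":0.0014,"dz":0,"roll":0,"jaw":0.3},
  {"dx":0.0065,"dy":0.0014,"dz":0,"roll":0,"jaw":0.3},
  {"dx":0.0065,"dy":0.0014,"dz":0,"roll":0,"jaw":0.3},
  {"dx":0.0065,"dy":0.0014,"dz":0,"roll":0,"jaw":0.3},
  {"dx":0.0065,"dy":0.0014,"dz":0,"roll":0,"jaw":0.3},
  {"dx":0.0065,"dy":0.0014,"dz":0,"roll":0,"jaw":0.3},
  {"dx":0.0065,"dy":0.0014,"dz":0,"roll":0,"jaw":0.3},
  {"dx":0,"dy":0,"dz":0,"roll":0,"jaw":0.3},
])

```text
t: 11.6
eef_pos: [0.5943, 0.1244, 0.2953]
ee_rot: [-3.141, -0.0, -2.937]
force: [-0.9, -0.3, -5.4]
width: 0.0502
gripper_force: 45.0
```

```bash
python3 - <<'E'
from h import *
s=get_state();print(s["eef_pos"],s["ee_rot"],s["force"])
for n in("scene","top"):
    im,d,P=cloud(n); np.savez(n+"4",im=im,P=P)
a=np.load("scene4.npz")["im"][90:290,230:480];b=np.load("top4.npz")["im"][100:300,120:370]
cv2.imwrite("pics/c4.png",cv2.resize(np.hstack([a,b])[...,::-1],(800,320)))
E
```

```text
[0.59428451 0.12436088 0.29527947] [-3.14145441e+00 -3.52287747e-04 -2.93650144e+00] [-0.91573261 -0.34123567 -5.4265282 ]
```

View pics/c4.png

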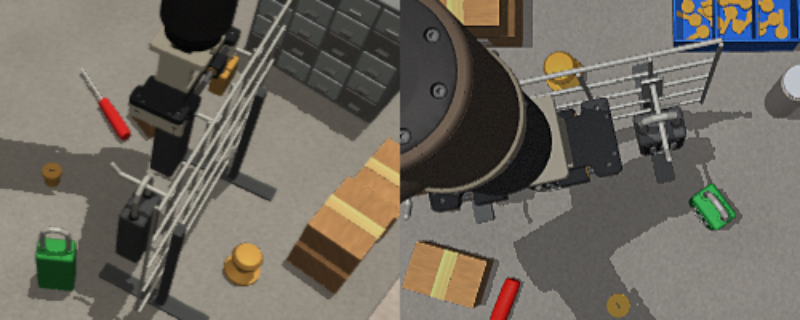

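No contact during insertion: the force still reads the bare weight, and the left-hand crop shows the safe at the rack at (170,145). Lowering now.

Emit:
servo_tool([
  {"dx":0,"dy":0,"dz":-0.004,"roll":0,"jaw":0.3},
  {"dx":0,"dy":0,"dz":-0.004,"roll":0,"jaw":0.3},
  {"dx":0,"dy":0,"dz":-0.004,"roll":0,"jaw":0.3},
  {"dx":0,"dy":0,"dz":-0.004,"roll":0,"jaw":0.3},
  {"dx":0,"dy":0,"dz":-0.004,"roll":0,"jaw":0.3},
  {"dx":0,"dy":0,"dz":-0.003,"roll":0,"jaw":0.3},
  {"dx":0,"dy":0,"dz":-0.002,"roll":0,"jaw":0.3},
  {"dx":0,"dy":0,"dz":-0.001,"roll":0,"jaw":0.3},
  {"dx":0,"dy":0,"dz":-0.001,"roll":0,"jaw":0.3},
  {"dx":0,"dy":0,"dz":0,"roll":0,"jaw":0.3},
])

```text
t: 12.95
eef_pos: [0.5939, 0.1243, 0.2686]
ee_rot: [-3.142, -0.0, -2.936]
force: [0.0, -0.0, -4.4]
width: 0.0499
gripper_force: 45.0
```

Emit:
servo_tool([
  {"dx":0,"dy":0,"dz":-0.001,"roll":0,"jaw":0.3},
  {"dx":0,"dy":0,"dz":-0.001,"roll":0,"jaw":0.3},
  {"dx":0,"dy":0,"dz":0,"roll":0,"jaw":0.3},
  {"dx":0,"dy":0,"dz":0,"roll":0,"jaw":0.3},
  {"dx":0,"dy":0,"dz":0,"roll":0,"jaw":0.3},
  {"dx":0,"dy":0,"dz":0,"roll":0,"jaw":0.3},
  {"dx":0,"dy":0,"dz":0,"roll":0,"jaw":0.3},
  {"dx":0,"dy":0,"dz":0,"roll":0,"jaw":0.3},
  {"dx":0,"dy":0,"dz":0,"roll":0,"jaw":0.3},
  {"dx":0,"dy":0,"dz":0,"roll":0,"jaw":0.3},
])

```text
t: 14.2
eef_pos: [0.5939, 0.1243, 0.2666]
ee_rot: [-3.142, -0.0, -2.936]
force: [-0.9, -0.4, -4.7]
width: 0.0502
gripper_force: 45.0
```

Emit:
servo_tool([
  {"dx":0,"dy":0,"dz":-0.001,"roll":0,"jaw":0.3},
  {"dx":0,"dy":0,"dz":0,"roll":0,"jaw":0.3},
  {"dx":0,"dy":0,"dz":0,"roll":0,"jaw":0.3},
  {"dx":0,"dy":0,"dz":-0.001,"roll":0,"jaw":0.3},
  {"dx":0,"dy":0,"dz":0,"roll":0,"jaw":0.3},
  {"dx":0,"dy":0,"dz":0,"roll":0,"jaw":0.3},
  {"dx":0,"dy":0,"dz":0,"roll":0,"jaw":0.3},
  {"dx":0,"dy":0,"dz":0,"roll":0,"jaw":0.3},
  {"dx":0,"dy":0,"dz":0,"roll":0,"jaw":0.3},
  {"dx":0,"dy":0,"dz":0,"roll":0,"jaw":0.3},
])

```text
t: 15.45
eef_pos: [0.5939, 0.1243, 0.2646]
ee_rot: [3.142, 0.0, -2.936]
force: [-0.3, -0.3, -5.1]
width: 0.0499
gripper_force: 45.0
```

Emit:
servo_tool([
  {"dx":0,"dy":0,"dz":-0.001,"roll":0,"jaw":0.3},
  {"dx":0,"dy":0,"dz":0,"roll":0,"jaw":0.3},
  {"dx":0,"dy":0,"dz":0,"roll":0,"jaw":0.3},
  {"dx":0,"dy":0,"dz":0,"roll":0,"jaw":0.3},
  {"dx":0,"dy":0,"dz":0,"roll":0,"jaw":0.3},
  {"dx":0,"dy":0,"dz":0,"roll":0,"jaw":0.3},
  {"dx":0,"dy":0,"dz":0,"roll":0,"jaw":0.3},
  {"dx":0,"dy":0,"dz":0,"roll":0,"jaw":0.3},
  {"dx":0,"dy":0,"dz":0,"roll":0,"jaw":0.3},
  {"dx":0,"dy":0,"dz":0,"roll":0,"jaw":0.3},
])

```text
t: 16.7
eef_pos: [0.594, 0.1243, 0.2637]
ee_rot: [3.142, 0.0, -2.936]
force: [0.0, -0.4, -1.1]
width: 0.0502
gripper_force: 45.0
```

The hook has taken the load. Opening slowly, then straight up.

Emit:
servo_tool([
  {"dx":0,"dy":0,"dz":0,"roll":0,"jaw":0.58},
  {"dx":0,"dy":0,"dz":0,"roll":0,"jaw":0.6},
  {"dx":0,"dy":0,"dz":0,"roll":0,"jaw":0.65},
  {"dx":0,"dy":0,"dz":0,"roll":0,"jaw":0.7},
  {"dx":0,"dy":0,"dz":0,"roll":0,"jaw":0.75},
  {"dx":0,"dy":0,"dz":0,"roll":0,"jaw":0.8},
  {"dx":0,"dy":0,"dz":0,"roll":0,"jaw":0.85},
  {"dx":0,"dy":0,"dz":0,"roll":0,"jaw":0.9},
  {"dx":0,"dy":0,"dz":0,"roll":0,"jaw":0.9},
  {"dx":0,"dy":0,"dz":0,"roll":0,"jaw":0.9},
])

```text
t: 17.95
eef_pos: [0.5939, 0.1243, 0.2635]
ee_rot: [-3.142, 0.0, -2.936]
force: [0.6, -0.1, 0.3]
width: 0.0785
gripper_force: 0.0
```

Emit:
servo_tool([
  {"dx":0,"dy":0,"dz":0.005,"roll":0,"jaw":0.9},
  {"dx":0,"dy":0,"dz":0.01,"roll":0,"jaw":0.9},
  {"dx":0,"dy":0,"dz":0.015,"roll":0,"jaw":0.9},
  {"dx":0,"dy":0,"dz":0.015,"roll":0,"jaw":0.9},
  {"dx":0,"dy":0,"dz":0.02,"roll":0,"jaw":0.9},
  {"dx":0,"dy":0,"dz":0.02,"roll":0,"jaw":0.9},
  {"dx":0,"dy":0,"dz":0.02,"roll":0,"jaw":0.9},
  {"dx":-0.01,"dy":0,"dz":0.01,"roll":0,"jaw":0.9},
  {"dx":-0.03,"dy":0,"dz":0,"roll":0,"jaw":0.9},
  {"dx":-0.03,"dy":0,"dz":0,"roll":0,"jaw":0.9},
])

```text
t: 19.2
eef_pos: [0.5225, 0.1242, 0.3785]
ee_rot: [3.141, -0.0, -2.937]
force: [-1.6, 0.6, 0.4]
width: 0.0788
gripper_force: 0.0
```

Emit:
servo_tool([
  {"dx":-0.03,"dy":0,"dz":0,"roll":0,"jaw":0.9},
  {"dx":-0.03,"dy":0,"dz":0,"roll":0,"jaw":0.9},
  {"dx":0,"dy":0,"dz":0,"roll":0,"jaw":0.9},
  {"dx":0,"dy":0,"dz":0,"roll":0,"jaw":0.9},
  {"dx":0,"dy":0,"dz":0,"roll":0,"jaw":0.9},
  {"dx":0,"dy":0,"dz":0,"roll":0,"jaw":0.9},
  {"dx":0,"dy":0,"dz":0,"roll":0,"jaw":0.9},
  {"dx":0,"dy":0,"dz":0,"roll":0,"jaw":0.9},
  {"dx":0,"dy":0,"dz":0,"roll":0,"jaw":0.9},
  {"dx":0,"dy":0,"dz":0,"roll":0,"jaw":0.9},
])

```text
t: 20.45
eef_pos: [0.4639, 0.1243, 0.3786]
ee_rot: [3.142, 0.0, -2.936]
force: [0.7, 0.7, -0.8]
width: 0.0785
gripper_force: 0.0
```

```bash
python3 - <<'E'
from h import *
import time
s=get_state();print(s["t"],s["eef_pos"],s["force"])
prev=None
for i in range(6):
    im,d,P=cloud("scene")
    if i: print(np.abs(im.astype(int)-prev)[100:280,250:450].mean(), end=" ")
    prev=im.astype(int)
cv2.imwrite("pics/c5.png",cv2.resize(im[90:290,230:480,::-1],(750,600)))
E
```

```text
20.45 [0.46389765 0.12430329 0.37858851] [ 0.73965794  0.65349729 -0.77462342]
0.9337222222222222 0.9268148148148149 0.9301481481481482 0.9332592592592592 0.9271018518518519
```

View pics/c5.png

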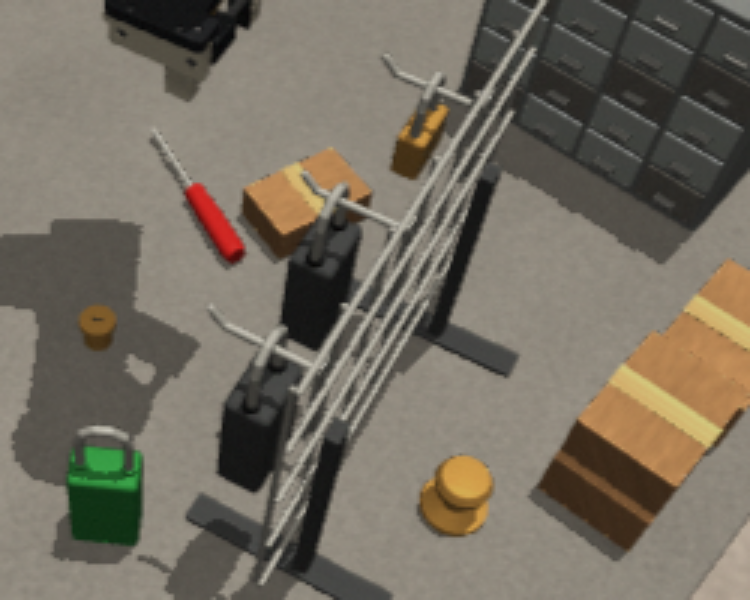

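The safe hangs on the middle hook at (320,270), with the hook tip on the keypad side at (308,180). It is upright, the neighbours haven't moved, and the frame differences are constant noise, so it is still.

```bash
python3 -c "
from h import *
for i in range(10): grab_frame('scene')
print(job_done())"
```

```text
the job is handed in; nothing more can be done
None
```

The key safe hangs free and still by its shackle on the empty middle hook, keypad facing out, no other stock visibly moved, and the job is handed in; no verdict was returned.

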